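# Put four rebuilt parts back on their own boards

## Task

All four parts on the bench stand on the wrong plywood boards: move each one to the middle of the board that has its own outline (round, square, triangular or long), the long part lying lengthwise along the long board. The ribbed black rubber mat is empty, so a part can be parked there on the way. Keep the parts upright and set them down gently, never dropping one or standing it on another.

Things in the scene. Friction and masses are not known exactly. Their poses are not given: they have to be found in the camera images.
- piston: Engine piston, bare aluminium, round: a cylinder 60 mm in diameter and 58 mm high standing crown up, with three ring grooves near the top. Grip it across the diameter. About 0.35 kg. Origin: centre of its underside; z up. Belongs on the round board.
- square_part: Four-bolt bearing housing, grey cast metal: a square flange 72 x 72 x 12 mm with a bolt hole in each corner and a round boss on top, 46 mm in diameter, from 12 to 55 mm height, with a bearing in its top face. Grip it by the boss. About 0.55 kg. Origin: centre of its underside; x and y along the flange's sides, z up. Belongs on the square board.
- tri_part: Three-bolt pipe flange, bare steel: a triangular flange 12 mm thick (corners 56 mm from the centre, one of them along x; side 97 mm) with a bolt hole in each corner and a round pipe stub on top, 44 mm in diameter, from 12 to 55 mm height, with a dark mouth. Grip it by the stub. About 0.45 kg. Origin: under the stub, at the triangle's centre, on the underside; z up. Belongs on the triangular board.
- long_part: Two-bolt pillow block, grey cast metal: a long foot 120 x 36 x 14 mm (long along x) with a bolt hole at each end, and in the middle a bearing housing rounded at the top, 56 mm along x, 30 mm thick along y (flat faces), from 14 to 62 mm height. Grip it across the 30 mm thickness (along y). About 0.6 kg. Origin: centre of its underside; z up. Belongs on the long board, with its length along the board's (either way round).
- board_round: Round board, 108 mm in diameter, lying flat on the bench and never moving, 8 mm thick plywood, bare apart from the part on it. Origin: centre of its underside (top surface 8 mm above it). z up.
- board_square: Square board, 100 x 100 mm, lying flat on the bench and never moving, 8 mm thick plywood, bare apart from the part on it. Origin: centre of its underside (top surface 8 mm above it). z up, x and y along its sides.
- board_tri: Triangular board (corners 80 mm from the centre, one of them along x; side 139 mm), lying flat on the bench and never moving, 8 mm thick plywood, bare apart from the part on it. Origin: centre of its underside (top surface 8 mm above it). z up.
- board_long: Long rectangular board, 150 mm (along x) x 80 mm (along y), lying flat on the bench and never moving, 8 mm thick plywood, bare apart from the part on it. Origin: centre of its underside (top surface 8 mm above it). z up.
- mat: Parking place: black ribbed rubber mat, 100 x 100 mm, 8 mm thick, flat on the bench and never moving, empty at the start. Origin: centre of its underside (top surface 8 mm above it). z up.
Things that resemble listed ones, but are neither listed nor needed, are in the scene too. Leave any blue look-alike of the board_square alone. What is shaped like the long_part but green is not meant.

How it is judged (in metres and radians):
At the end, for the whole second after the job is handed in: Every part stands on the board of its own outline: its centre within 15 mm of the board's centre in plan, resting on the board's top (underside within 4 mm of it), upright within 0.1 rad, released and at rest; the long part lies along the long board within 0.3 rad (either way round) (horizontal distance between piston and board_round below 0.015 m and z of piston in the frame of board_round between 0.004 and 0.012 m and angle between each of piston, square_part, tri_part, long_part's own z axis and vertical below 0.1 rad and linear speed of each of piston, square_part, tri_part, long_part below 0.02 m/s and angular speed of each of piston, square_part, tri_part, long_part below 0.2 rad/s and contact force between the fingers and piston below 0.05 N and horizontal distance between square_part and board_square below 0.015 m and z of square_part in the frame of board_square between 0.004 and 0.012 m and contact force between the fingers and square_part below 0.05 N and horizontal distance between tri_part and board_tri below 0.015 m and z of tri_part in the frame of board_tri between 0.004 and 0.012 m and contact force between the fingers and tri_part below 0.05 N and horizontal distance between long_part and board_long below 0.015 m and z of long_part in the frame of board_long between 0.004 and 0.012 m and contact force between the fingers and long_part below 0.05 N and angle between the x axis of long_part and the x axis of board_long, either way round below 0.3 rad); the robot touches nothing.
It fails at once if a part is tipped over (leans more than 0.7 rad) (angle between any of piston, square_part, tri_part, long_part's own z axis and vertical above 0.7 rad).
It fails at once if a part is let go more than about 35 mm above the boards' tops (dropped, or stood on another part) ((height (world z) of piston above 0.043 m and contact force between the fingers and piston below 0.05 N) or (height (world z) of square_part above 0.043 m and contact force between the fingers and square_part below 0.05 N) or (height (world z) of tri_part above 0.043 m and contact force between the fingers and tri_part below 0.05 N) or (height (world z) of long_part above 0.043 m and contact force between the fingers and long_part below 0.05 N)).
It also fails if it takes over 133 s, if anything falls off the work surface, if the arm or the gripper's body presses on something with over 40 N, if the wrist force passes 120 N, or if a joint passes its speed limit or range.

## Robot

A 6-joint arm with a two-finger parallel gripper is mounted at the origin on the work surface. World frame = base frame: x ahead of the robot, y to its left, z up, the work surface at z = 0. Lengths are in mm, angles in rad, forces in N, time in s.
With the tool pointing down it reaches from about 250 to 850 mm from the base axis. Payload 12.5 kg.
Tool frame: the origin (TCP) lies midway between the tips of the shut fingers; the grasp point (between the pads) lies 19 mm behind it (ctrl.grip_point_offset is the distance from the TCP to the grasp point, in mm); z points along the fingers, y is the direction in which the jaws open and shut (so a half turn about z gives the same grasp; the last joint's range is limited). The gripper opens to 93 mm and grips with 3 to 60 N. Pads are 15 mm wide; open, the fingers measure 128 mm over their backs; the gripper's body (75 mm by 188 mm) begins 65 mm behind the grasp point.
Start: joints at [1.166, 0.351, 1.652, -0, 1.139, -0.085], TCP at [172.875, 522.109, 191.733] pointing down, gripper open.
Joint ranges: [-2.75, 2.75], [-0.79, 2.1], [0.01, 2.65], [-1.57, 4.71], [0.07, 3.14], [-2.87, 2.87]. Speed limits (rad/s): [2.22, 2.22, 2.79, 3.14, 3.14, 3.14].

## Interface

Orientations are given as a rotation vector (axis times angle).
In Python, from plant import telemetry, optics, ctrl, spotter gives the robot as it stands.
- The arm moves only by the tool servo_tool, never from a script. Its argument "increments" is one flat list of numbers, 6 for each row, row after row: the shift along the tool's x, y, z normalised to -1 to 1, where 1 is 0.15 m, then the turn, a rotation vector about the tool's x, y, z normalised to -1 to 1, where 1 is 180 degrees. In form: [dx, dy, dz, rx, ry, rz, dx, dy, dz, rx, ry, rz, ...]. A call has 1 to 5 rows; each row is the pose to reach, as a shift and turn from the pose commanded when the call began, along the tool's axes at that moment, turning the shorter way round; what a row does not reach only later rows make up. A row lasts 1/12 s, in which the tool goes at most 41.7 mm and 7.16 degrees, less where a joint would pass 70% of its speed; a pose out of reach is approached as far as the arm can. A call with a number of a shift or a turn outside -1 to 1 is refused whole. A call with a gripper value outside its range is refused whole. "jaw" is the gripper command: -1 is shut, 1 is fully open, values between are in proportion, set as the call begins (left out, the last holds). The fingers move at their own pace and stop on an object; "squeeze" is the grip in N (left out, the last holds). Time passes only in rows, so rows that repeat a pose let the fingers close. It gives the time, the measured TCP pose, the force and the opening at its end, in the units of the state.
- telemetry.state(): the state, without advancing time (a new reading comes with each control period).
- optics.camera(name): name is "scene" or "top" or "wrist"; returns the picture (400x640x3 uint8, red, green, blue); there is no depth.
- optics.camera_params(name): a dict with "K" (3x3 intrinsics, pixels), "distortion" ([k1, k2, p1, p2, k3] as OpenCV has them; the pictures are not rectified), "T" (4x4, takes a point from camera to world coordinates); the wrist camera has in their place "mount" (4x4, takes a point from camera to tool coordinates, whose origin is the TCP and whose axes are the flange's). Camera axes: x right, y up, looking along -z (the intrinsics and any distortion apply to the point x, -y, -z); pixel columns grow to the right and rows downward; lengths in mm; the calibration is good to about 2 mm. A picture is of the moment at which its call begins: read the wrist's pose just before it. camera_params takes no time and is no camera call.
- ctrl.job_done(): hands the job in, once; it reports no verdict.
Trained networks look in the newest picture that a camera, given by its name, has taken for a name from the list of things; names that differ only in an ending like _2 or _b are one class to them, and where a whole thing is asked for, a point or a joint stands for the part that bears it (a point fixed in the world has none). Each returns a list of dicts, best first, with "confidence" (0 to 1); they miss things now and then, are a little off and sometimes report something else, mostly with a low value. They report only what shows in the picture. A call takes as long as a camera call. They do not tell look-alikes from the thing itself.
- spotter.find_in(camera, label): "extent" ([left, top, right, bottom] in pixels, round what is visible of it).
- spotter.trace(camera, label): "region" (400x640 bool, what is visible of it) and "extent" ([left, top, right, bottom] in pixels, round what is visible of it).
The state is a dict: "clock": time; "joints": joint angles; "qvel": joint speeds; "tau": joint torques, N m; "tcp_pos": TCP position; "tool_rot": TCP orientation; "ft_force": force on the tool from outside, world axes, zero at the start; "moment": the same for the moment, N m; "width": finger opening in mm.
Only numpy, scipy, OpenCV 4.12 (cv2) and the standard library are available. Lean on these libraries where they do the work, as an engineer would, in place of code of your own. Each camera call takes 0.05 s, during which the arm holds its last target. There are 200 camera calls.

## Working session

There is one attempt and no reset: what is moved stays moved. The work goes in short steps, Python scripts to look and compute and a tool call to move; the robot and the scene stay as the last step left them, time stands still between calls to the robot, and variables do not carry over. Pictures are saved under pics/ and viewed, about 12 in all and at most 16, crops included, and the job is handed in when it is done.

Besides the shell and the picture viewer there is one more tool, called after ">>>" as name(argument=value, ...) on one line, values as JSON. servo_tool: Moves the arm, as the interface text tells. Scaled input: -1 to 1 covers 0.15 m each way for a shift and 180 degrees each way for a turn. Its arguments: {"type":"object","properties":{"increments":{"type":"array"},"jaw":{"type":"number"},"squeeze":{"type":"number"}},"required":["increments"]}

```bash
mkdir -p pics; python3 - <<'E'
from plant import telemetry, optics, ctrl, spotter
import cv2
for c in ['top','scene']:
    cv2.imwrite(f'pics/{c}0.png',optics.camera(c)[:,:,::-1])
    p=optics.camera_params(c);print(c,p)
print(optics.camera_params('wrist'))
print(telemetry.state())
for l in ['piston','square_part','tri_part','long_part','board_round','board_square','board_tri','board_long','mat']:
    print(l,[(round(d['confidence'],2),[round(float(x)) for x in d['extent']]) for d in spotter.find_in('top',l)])
E
```

```text
top {'K': array([[482.45984645,   0.        , 324.90362355],
       [  0.        , 482.45984645, 202.79925296],
       [  0.        ,   0.        ,   1.        ]]), 'distortion': array([-0.07269224,  0.        ,  0.        ,  0.        ,  0.        ]), 'T': array([[ 1.59235745e-02,  9.96745202e-01, -7.90281120e-02,
         3.09659616e+02],
       [-9.99873090e-01,  1.59126988e-02, -7.67416646e-04,
         1.42248871e+01],
       [ 4.92631681e-04,  7.90303026e-02,  9.96872092e-01,
         1.45651891e+03],
       [ 0.00000000e+00,  0.00000000e+00,  0.00000000e+00,
         1.00000000e+00]])}
scene {'K': array([[417.5891074 ,   0.        , 316.52163995],
       [  0.        , 417.5891074 , 196.13972336],
       [  0.        ,   0.        ,   1.        ]]), 'distortion': array([-0.01832914,  0.        ,  0.        ,  0.        ,  0.        ]), 'T': array([[ 7.12630016e-01, -4.93838667e-01,  4.98278869e-01,
         9.92343726e+02],
       [ 7.01439479e-01,  5.13600387e-01, -4.94163232e-01,
        -5.01924775e+02],
       [-1.18793081e-02,  7.01668022e-01,  7.12404990e-01,
         8.
[... 1187 characters left out ...]
5e-01, -3.10127628e+00,  1.65546977e-03]), 'ft_force': array([-0.14038889,  0.35732373,  0.09797859]), 'moment': array([-0.02035547,  0.03504469,  0.00889405]), 'width': 93.12461459975874}
piston [(0.73, [404, 176, 440, 216]), (0.67, [364, 107, 385, 135])]
square_part [(0.81, [277, 113, 305, 136]), (0.3, [223, 177, 259, 217])]
tri_part [(0.6, [412, 178, 443, 208])]
long_part [(0.8, [325, 173, 343, 212]), (0.8, [187, 256, 214, 296])]
board_round [(0.92, [320, 176, 351, 210])]
board_square [(0.9, [380, 230, 424, 277]), (0.62, [404, 177, 443, 215]), (0.58, [431, 258, 475, 299])]
board_tri [(0.89, [267, 104, 311, 146])]
board_long [(0.87, [355, 101, 400, 156])]
mat [(0.59, [222, 178, 257, 216])]
```

```bash
python3 - <<'E'
import cv2
im=cv2.imread('pics/top0.png')[80:320,160:500]
cv2.imwrite('pics/top0c.png',cv2.resize(im,None,fx=2.35,fy=2.35,interpolation=cv2.INTER_CUBIC))
E
```

```text
(no output)
```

View pics/top0c.png

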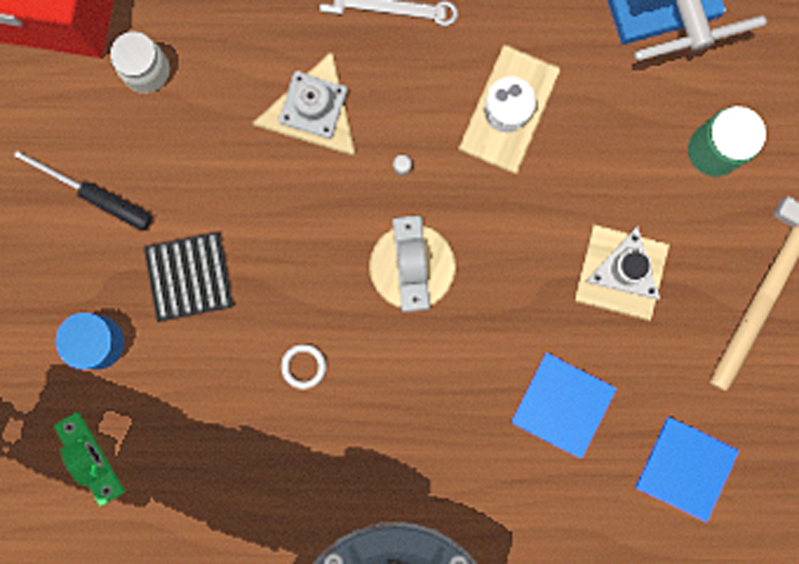

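View pics/scene0.png

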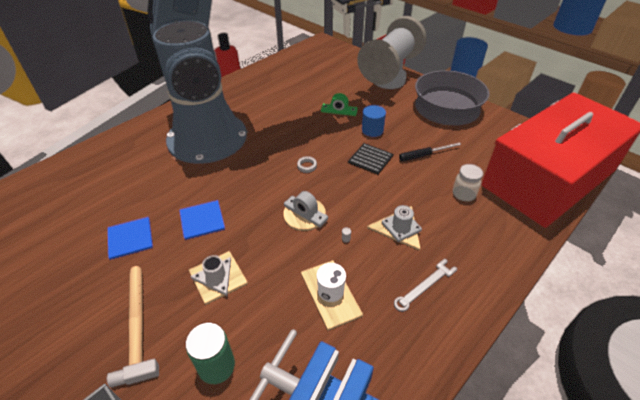

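The top view (crop 2.35x, offset 160,80) shows a wooden board under each part:

| Part | Crop pixel | Stands on |
|---|---|---|
| Piston | (511,102) | Long board |
| Bearing housing | (312,97) | Triangular board |
| Pillow block | (412,262) | Round board |
| Pipe flange | (630,265) | Square board |

- **Empty mat:** at (190,276).
- **Look-alikes to leave alone:** the green pillow block (90,457), the blue squares (565,405) and (688,468), and the white/blue/green cans (140,62), (88,340) and (735,135), which could pass for the piston.

This amounts to two swaps, each using the mat.

```bash
cat > h.py <<'E'
from plant import telemetry, optics, ctrl, spotter
import numpy as np, cv2
from scipy.spatial.transform import Rotation as R
def tool():
    s=telemetry.state(); T=np.eye(4); T[:3,:3]=R.from_rotvec(s['tool_rot']).as_matrix(); T[:3,3]=s['tcp_pos']; return T
def cam(c,T=None):
    p=optics.camera_params(c)
    return p['K'],p['distortion'],(p['T'] if 'T' in p else T@p['mount'])
def p2w(C,uv,z):
    K,D,T=C
    n=cv2.undistortPoints(np.array(uv,float).reshape(-1,1,2),K,D).reshape(-1,2)
    d=np.c_[n[:,0],-n[:,1],-np.ones(len(n))]@T[:3,:3].T
    return T[:3,3]+d*((z-T[2,3])/d[:,2])[:,None]
def w2p(C,P):
    K,D,T=C
    q=(np.atleast_2d(P)-T[:3,3])@T[:3,:3]; q=q*[1,-1,-1]
    return cv2.projectPoints(q,np.zeros(3),np.zeros(3),K,D)[0].reshape(-1,2)
def goto(x,y,z,yaw=None):
    """print increments row to a down-pointing pose, yaw of tool y axis (mod pi); from measured pose"""
    T=tool(); cur=np.arctan2(T[1,1],T[0,1])
    if yaw is None: yaw=cur
    d=(yaw-cur+np.pi/2)%np.pi-np.pi/2; yaw=cur+d
    Y=np.array([np.cos(yaw),np.sin(yaw),0]);Z=np.array([0,0,-1.]);M=np.c_[np.cross(Y,Z),Y,Z]
    sh=T[:3,:3].T@(np.array([x,y,z])-T[:3,3])/150; r=R.from_matrix(T[:3,:3].T@M).as_rotvec()/np.pi
    print('goto',np.round(sh,4),np.round(r,4),'yaw',round(cur,3),'->',round(yaw,3))
E
python3 - <<'E'
from h import *
C=cam('top')
for n,u,v,z in [('piston',511,102,66),('sq',312,97,63),('long',412,262,40),('tri',632,264,63),('bl',510,109,8),('btri',310,112,8),('brnd',413,266,8),('bsq',623,272,8),('mat',190,276,8)]:
    print(n,p2w(C,[u/2.35+160,v/2.35+80],z)[0].round())
goto(400,60,300,1.5708)
E
```

```text
piston [ 656. -135.   66.]
sq [659. 114.  63.]
long [456. -15.  40.]
tri [ 456. -287.   63.]
bl [ 661. -140.    8.]
btri [653. 120.   8.]
brnd [454. -17.   8.]
bsq [ 451. -287.    8.]
mat [437. 269.   8.]
goto [-2.4059 -2.4485 -0.7218] [-0.      0.     -0.1018] yaw 1.251 -> 1.571
```

>>> servo_tool(increments=[0, 0, -0.725, 0, 0, -0.1018, 0, 0, -0.725, 0, 0, -0.1018, 0, 0, -0.725, 0, 0, -0.1018, 0, 0, -0.725, 0, 0, -0.1018])

```text
clock: 0.88
tcp_pos: [173.6, 523.9, 306.3]
tool_rot: [-0.007, 3.138, 0.013]
ft_force: [0.9, 0.3, 0.8]
width: 92.7
```

>>> servo_tool(increments=[-0.445, -0.887, 0, 0, 0, 0, -0.445, -0.887, 0, 0, 0, 0, -0.445, -0.887, 0, 0, 0, 0, -0.445, -0.887, 0, 0, 0, 0, -0.445, -0.887, 0, 0, 0, 0])

```text
clock: 1.3
tcp_pos: [240.8, 386.0, 300.2]
tool_rot: [0.006, 3.141, -0.001]
ft_force: [-0.3, 0.3, 0.1]
width: 92.9
```

>>> servo_tool(increments=[-0.445, -0.887, 0, 0, 0, 0, -0.445, -0.887, 0, 0, 0, 0, -0.445, -0.887, 0, 0, 0, 0, -0.445, -0.887, 0, 0, 0, 0, -0.445, -0.887, 0, 0, 0, 0])

```text
clock: 1.72
tcp_pos: [307.6, 253.6, 300.2]
tool_rot: [0.006, 3.141, -0.001]
ft_force: [-0.7, -0.2, -0.6]
width: 92.9
```

>>> servo_tool(increments=[-0.445, -0.887, 0, 0, 0, 0, -0.445, -0.887, 0, 0, 0, 0, -0.445, -0.887, 0, 0, 0, 0, -0.445, -0.887, 0, 0, 0, 0, -0.445, -0.887, 0, 0, 0, 0])

```text
clock: 2.13
tcp_pos: [374.5, 120.9, 300.1]
tool_rot: [-0.006, -3.141, 0.001]
ft_force: [-0.1, 0.3, 0.2]
width: 92.7
```

>>> servo_tool(increments=[-0.445, -0.887, 0, 0, 0, 0, -0.445, -0.887, 0, 0, 0, 0, -0.445, -0.887, 0, 0, 0, 0, -0.445, -0.887, 0, 0, 0, 0, -0.445, -0.887, 0, 0, 0, 0])

```text
clock: 2.55
tcp_pos: [441.5, -11.8, 299.7]
tool_rot: [-0.005, -3.141, 0.0]
ft_force: [-0.4, 0.9, -0.3]
width: 92.8
```

```bash
python3 - <<'E'
from h import *
T=tool(); im=optics.camera('wrist'); np.savez('v1.npz',T=T,im=im)
cv2.imwrite('pics/w1.png',im[:,:,::-1]); C=cam('wrist',T)
S=dict(piston=66,square_part=63,tri_part=63,long_part=40,board_round=8,board_square=8,board_tri=8,board_long=8,mat=8)
out={}
for l in S:
    for i,d in enumerate(spotter.trace('wrist',l)):
        e=np.array(d['extent']);print(l,round(d['confidence'],2),e.round(),p2w(C,(e[:2]+e[2:])/2,S[l])[0].round(),int(d['region'].sum()))
        out[f'{l}{i}']=d['region']
np.savez('m1.npz',**out)
E
```

```text
piston 0.63 [218. 328. 259. 350.] [ 673. -134.   66.] 802
square_part 0.79 [390. 329. 432. 343.] [671. 108.  63.] 453
tri_part 0.73 [ 90. 154. 164. 224.] [ 460. -263.   63.] 2796
long_part 0.73 [306. 134. 341. 224.] [453. -14.  40.] 2247
long_part 0.69 [619.   0. 638.  37.] [248. 368.  40.] 611
board_round 0.74 [282. 139. 362. 215.] [455. -16.   8.] 2738
board_square 0.94 [ 94. 133. 172. 216.] [ 449. -283.    8.] 2444
board_square 0.82 [124.   0. 224.  96.] [ 283. -208.    8.] 6074
board_square 0.61 [ 9.  0. 85. 43.] [ 243. -381.    8.] 2107
board_tri 0.85 [375. 273. 427. 349.] [664. 105.   8.] 739
board_long 0.84 [207. 262. 283. 357.] [ 661. -136.    8.] 1674
mat 0.66 [489. 120. 565. 205.] [435. 271.   8.] 4875
mat 0.19 [283. 139. 362. 213.] [454. -16.   8.] 2588
```

View pics/w1.png

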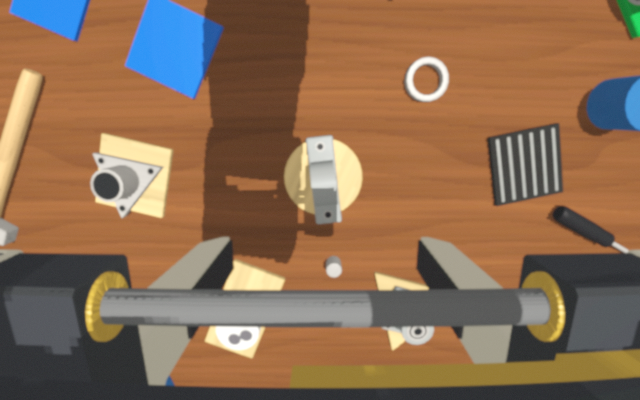

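The wrist view shows the pillow block on the round board (322,178), the flange on the square board (108,186 mouth) and the mat (527,164). The gripper hides the far boards, so I'm moving forward to see the piston and housing.

>>> servo_tool(increments=[-0.7, 0, 0.167, 0, 0, 0, -0.7, 0, 0.167, 0, 0, 0, -0.7, 0, 0.167, 0, 0, 0, -0.7, 0, 0.167, 0, 0, 0])

```text
clock: 3.38
tcp_pos: [547.3, -9.9, 273.2]
tool_rot: [0.0, -3.14, -0.0]
ft_force: [0.4, -0.1, -0.8]
width: 92.9
```

>>> servo_tool(increments=[-0.7, 0, 0.167, 0, 0, 0, -0.7, 0, 0.167, 0, 0, 0, -0.7, 0, 0.167, 0, 0, 0, -0.7, 0, 0.167, 0, 0, 0])

```text
clock: 3.72
tcp_pos: [651.7, -9.8, 247.9]
tool_rot: [0.0, -3.139, -0.0]
ft_force: [0.2, -0.3, -0.4]
width: 92.8
```

```bash
python3 - <<'E'
from h import *
T=tool(); print(T.round(2)); im=optics.camera('wrist'); np.savez('v2.npz',T=T,im=im)
cv2.imwrite('pics/w2.png',im[:,:,::-1]); C=cam('wrist',T)
S=dict(piston=66,square_part=63,board_tri=8,board_long=8)
out={}
for l in S:
    for i,d in enumerate(spotter.trace('wrist',l)):
        e=np.array(d['extent']);print(l,round(d['confidence'],2),e.round(),p2w(C,(e[:2]+e[2:])/2,S[l])[0].round(),int(d['region'].sum()))
        out[f'{l}{i}']=d['region']
np.savez('m2.npz',**out)
E
```

```text
[[ -1.    -0.    -0.   651.72]
 [ -0.     1.     0.    -9.85]
 [  0.     0.    -1.   247.9 ]
 [  0.     0.     0.     1.  ]]
piston 0.67 [185. 160. 248. 218.] [ 660. -128.   66.] 2867
square_part 0.91 [390. 148. 464. 217.] [653. 101.  63.] 3602
board_tri 0.63 [386. 133. 487. 236.] [666. 130.   8.] 2136
board_long 0.97 [175. 118. 267. 242.] [ 660. -139.    8.] 4561
board_long 0.64 [386. 136. 485. 237.] [668. 128.   8.] 1876
```

View pics/w2.png

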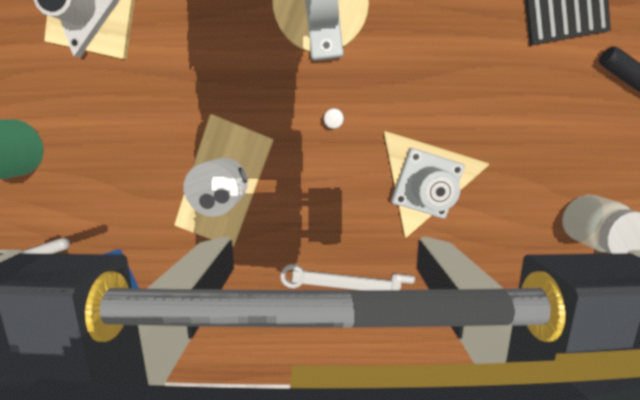

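The crop check is good: the piston crown is at about (212,190) on the long board with corners (210,114), (273,139), (176,224). The boss top is at (441,191) on the triangular board with corners (384,131), (489,164), (405,237).

```bash
python3 - <<'E'
from h import *
for f,L in [('v2.npz',[('piston',[(212,190)],66),('boss',[(441,191)],63),('blong',[(210,114),(273,139),(176,224),(237,245)],8),('btri',[(384,131),(489,164),(405,237)],8)]),
 ('v1.npz',[('trimouth',[(108,186)],63),('mat',[(489,138),(557,124),(563,188),(497,205)],8),('bsq',[(101,133),(172,150),(163,217)],8),('long ends',[(318,137),(328,222)],22),('longtop',[(323,180)],60),('brnd',[(322.5,176.5)],8)])]:
    C=cam('wrist',np.load(f)['T'])
    for n,uv,z in L:
        P=p2w(C,uv,z)[:,:2];print(n,P.round(0).tolist(),P.mean(0).round(1))
goto(658,-133,110)
E
```

```text
piston [[661.0, -133.0]] [ 660.8 -133. ]
boss [[663.0, 117.0]] [662.6 117.4]
blong [[580.0, -148.0], [610.0, -73.0], [717.0, -203.0], [746.0, -125.0]] [ 663.1 -137.2]
btri [[600.0, 61.0], [639.0, 194.0], [735.0, 94.0]] [658.1 116.4]
trimouth [[456.0, -288.0]] [ 455.6 -287.6]
mat [[401.0, 213.0], [381.0, 308.0], [471.0, 331.0], [496.0, 235.0]] [437.3 271.7]
bsq [[391.0, -322.0], [416.0, -223.0], [512.0, -247.0]] [ 439.8 -264.1]
long ends [[400.0, -21.0], [516.0, -8.0]] [457.8 -14.6]
longtop [[450.0, -15.0]] [450.2 -14.6]
brnd [[454.0, -16.0]] [454.3 -15.6]
goto [-0.0587 -0.8198  0.9433] [-0.      0.0003  0.    ] yaw 1.571 -> 1.571
```

>>> servo_tool(increments=[-0.06, -0.826, 0.7, 0, 0, 0, -0.06, -0.826, 0.7, 0, 0, 0, -0.06, -0.826, 0.7, 0, 0, 0, -0.06, -0.826, 0.7, 0, 0, 0, -0.06, -0.826, 0.7, 0, 0, 0])

```text
clock: 4.38
tcp_pos: [655.9, -138.0, 141.2]
tool_rot: [-0.006, -3.136, -0.001]
ft_force: [-0.1, 0.1, -1.7]
width: 93.1
```

>>> servo_tool(increments=[0, 0, 0.25, 0, 0, 0, 0, 0, 0.5, 0, 0, 0, 0, 0, 0.7, 0, 0, 0, 0, 0, 0.82, 0, 0, 0, 0, 0, 0.82, 0, 0, 0])

```text
clock: 4.8
tcp_pos: [656.4, -132.9, 19.6]
tool_rot: [0.0, -3.136, -0.002]
ft_force: [0.5, 0.3, -0.6]
width: 92.9
```

>>> servo_tool(increments=[0, 0, 0, 0, 0, 0, 0, 0, 0, 0, 0, 0, 0, 0, 0, 0, 0, 0, 0, 0, 0, 0, 0, 0, 0, 0, 0, 0, 0, 0], jaw=-1, squeeze=25)

```text
clock: 5.22
tcp_pos: [659.4, -134.1, 23.7]
tool_rot: [-0.0, 3.14, -0.001]
ft_force: [0.7, -0.3, 1.7]
width: 64.1
```

>>> servo_tool(increments=[0, 0, 0, 0, 0, 0, 0, 0, 0, 0, 0, 0, 0, 0, 0, 0, 0, 0, 0, 0, 0, 0, 0, 0, 0, 0, 0, 0, 0, 0])

```text
clock: 5.63
tcp_pos: [659.3, -134.2, 23.3]
tool_rot: [-0.0, 3.141, -0.001]
ft_force: [-1.3, 0.3, 6.5]
width: 59.8
```

>>> servo_tool(increments=[0, 0, -0.08, 0, 0, 0, 0, 0, -0.25, 0, 0, 0, 0, 0, -0.45, 0, 0, 0, 0, 0, -0.6, 0, 0, 0, 0, 0, -0.6, 0, 0, 0])

```text
clock: 6.05
tcp_pos: [661.0, -134.5, 117.7]
tool_rot: [-0.0, 3.135, -0.003]
ft_force: [2.2, -0.3, -3.1]
width: 59.6
```

>>> servo_tool(increments=[0.06, 0.11, 0, 0, 0, 0, 0.17, 0.31, 0, 0, 0, 0, 0.29, 0.53, 0, 0, 0, 0, 0.4, 0.73, 0, 0, 0, 0, 0.491, 0.9, 0, 0, 0, 0])

```text
clock: 6.47
tcp_pos: [582.9, 2.8, 111.0]
tool_rot: [0.0, -3.139, -0.001]
ft_force: [0.9, 1.2, -4.3]
width: 59.6
```

>>> servo_tool(increments=[0.12, 0.22, 0, 0, 0, 0, 0.24, 0.44, 0, 0, 0, 0, 0.36, 0.66, 0, 0, 0, 0, 0.491, 0.9, 0, 0, 0, 0])

```text
clock: 6.8
tcp_pos: [509.9, 136.9, 111.4]
tool_rot: [-0.001, -3.14, 0.0]
ft_force: [1.1, 1.1, -3.3]
width: 59.1
```

>>> servo_tool(increments=[0.12, 0.22, 0, 0, 0, 0, 0.24, 0.44, 0, 0, 0, 0, 0.36, 0.66, 0, 0, 0, 0, 0.45, 0.82, 0, 0, 0, 0, 0.491, 0.9, 0, 0, 0, 0])

```text
clock: 7.22
tcp_pos: [435.3, 273.1, 111.4]
tool_rot: [0.003, -3.139, 0.001]
ft_force: [-0.5, 0.2, -4.0]
width: 59.1
```

>>> servo_tool(increments=[0, 0, 0.15, 0, 0, 0, 0, 0, 0.3, 0, 0, 0, 0, 0, 0.45, 0, 0, 0, 0, 0, 0.53, 0, 0, 0, 0, 0, 0.57, 0, 0, 0])

```text
clock: 7.63
tcp_pos: [436.2, 270.2, 24.3]
tool_rot: [0.0, -3.138, 0.003]
ft_force: [-0.2, 0.2, -4.8]
width: 59.3
```

>>> servo_tool(increments=[0, 0, 0.01, 0, 0, 0, 0, 0, 0.02, 0, 0, 0, 0, 0, 0.025, 0, 0, 0, 0, 0, 0.025, 0, 0, 0, 0, 0, 0.025, 0, 0, 0])

```text
clock: 8.05
tcp_pos: [438.3, 271.2, 23.7]
tool_rot: [0.0, 3.141, 0.001]
ft_force: [-0.2, -0.7, -4.8]
width: 59.3
```

>>> servo_tool(increments=[0, 0, 0.005, 0, 0, 0, 0, 0, 0.01, 0, 0, 0, 0, 0, 0.01, 0, 0, 0])

```text
clock: 8.3
tcp_pos: [438.4, 271.3, 23.3]
tool_rot: [-0.0, 3.14, 0.001]
ft_force: [-4.4, -2.6, 15.0]
width: 59.7
```

>>> servo_tool(increments=[0, 0, 0, 0, 0, 0, 0, 0, 0, 0, 0, 0, 0, 0, 0, 0, 0, 0, 0, 0, 0, 0, 0, 0, 0, 0, 0, 0, 0, 0], jaw=1)

```text
clock: 8.72
tcp_pos: [438.0, 271.0, 21.7]
tool_rot: [0.0, 3.141, 0.0]
ft_force: [-0.7, -0.8, 0.2]
width: 88.3
```

>>> servo_tool(increments=[0, 0, 0, 0, 0, 0, 0, 0, 0, 0, 0, 0, 0, 0, 0, 0, 0, 0])

```text
clock: 8.97
tcp_pos: [437.9, 271.0, 21.6]
tool_rot: [-0.0, -3.141, 0.0]
ft_force: [-0.2, -0.4, -0.1]
width: 93.3
```

>>> servo_tool(increments=[0, 0, -0.15, 0, 0, 0, 0, 0, -0.4, 0, 0, 0, 0, 0, -0.7, 0, 0, 0, 0, 0, -0.9, 0, 0, 0, 0, 0, -0.9, 0, 0, 0])

```text
clock: 9.38
tcp_pos: [440.7, 272.4, 162.9]
tool_rot: [-0.0, 3.133, 0.007]
ft_force: [-0.3, -0.0, 0.4]
width: 92.8
```

>>> servo_tool(increments=[-0.057, -0.953, 0, 0, 0, 0, -0.057, -0.953, 0, 0, 0, 0, -0.057, -0.953, 0, 0, 0, 0, -0.057, -0.953, 0, 0, 0, 0])

```text
clock: 9.72
tcp_pos: [446.0, 124.8, 156.2]
tool_rot: [-0.002, -3.141, 0.001]
ft_force: [-0.2, 0.1, -0.1]
width: 93.0
```

>>> servo_tool(increments=[-0.057, -0.953, 0, 0, 0, 0, -0.057, -0.953, 0, 0, 0, 0, -0.057, -0.953, 0, 0, 0, 0, -0.057, -0.953, 0, 0, 0, 0, -0.057, -0.953, 0, 0, 0, 0])

```text
clock: 10.13
tcp_pos: [455.1, -18.0, 156.3]
tool_rot: [-0.006, -3.142, 0.001]
ft_force: [-0.4, 0.3, 1.0]
width: 93.0
```

>>> servo_tool(increments=[0, 0, 0, 0, 0, 0, 0, 0, 0, 0, 0, 0])

```text
clock: 10.3
tcp_pos: [454.8, -14.3, 156.3]
tool_rot: [0.0, -3.141, -0.0]
ft_force: [0.3, 0.8, 0.2]
width: 92.9
```

```bash
python3 - <<'E'
from h import *
T=tool(); print(T[:3,3]); im=optics.camera('wrist'); np.savez('v3.npz',T=T,im=im)
cv2.imwrite('pics/w3.png',im[:,:,::-1])
E
```

```text
[454.84243756 -14.25414639 156.33761172]
```

View pics/w3.png

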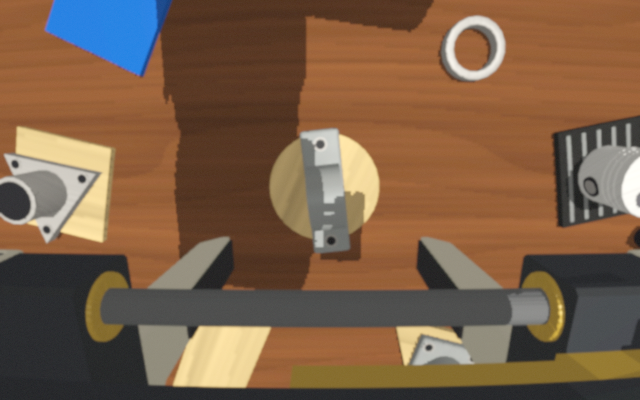

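The piston stands well on the mat. The pillow block's holes are at (320,144) and (331,240), and the round board runs from u=270 to u=380.

```bash
python3 - <<'E'
from h import *
C=cam('wrist',np.load('v3.npz')['T'])
P=p2w(C,[(320,144),(331,240),(302,132),(337,129),(315,253),(350,248)],22);print(P.round(1),P[:2].mean(0),P[2:].mean(0),np.degrees(np.arctan2(*(P[1]-P[0])[[1,0]])))
P=p2w(C,[(270,186),(380,186),(325,133),(325,240)],8);print(P.round(),P[:2].mean(0),P[2:].mean(0))
P=p2w(C,[(17,127),(114,150),(104,241)],8);print(P.round())
E
```

```text
[[411.8 -19.   22. ]
 [504.7  -8.6  22. ]
 [400.9 -35.3  22. ]
 [398.3  -3.5  22. ]
 [518.2 -24.3  22. ]
 [513.   10.2  22. ]] [458.20704231 -13.76921581  22.        ] [457.60750738 -13.23673795  22.        ] 6.397985477100764
[[454. -68.   8.]
 [454.  40.   8.]
 [402. -14.   8.]
 [510. -14.   8.]] [453.57387419 -14.41285326   8.        ] [456.03072141 -14.41030357   8.        ]
[[ 392. -322.    8.]
 [ 417. -222.    8.]
 [ 512. -247.    8.]]
```

>>> servo_tool(increments=[-0.02, 0.01, 0.1, 0, 0, -0.0355, -0.02, 0.01, 0.3, 0, 0, -0.0355, -0.02, 0.01, 0.55, 0, 0, -0.0355, -0.02, 0.01, 0.76, 0, 0, -0.0355, -0.02, 0.01, 0.858, 0, 0, -0.0355])

```text
clock: 10.77
tcp_pos: [456.1, -11.9, 24.7]
tool_rot: [0.178, -3.133, -0.001]
ft_force: [-0.5, 0.5, 0.1]
width: 92.9
```

>>> servo_tool(increments=[0, 0, 0, 0, 0, 0, 0, 0, 0, 0, 0, 0, 0, 0, 0, 0, 0, 0, 0, 0, 0, 0, 0, 0, 0, 0, 0, 0, 0, 0], jaw=-1, squeeze=30)

```text
clock: 11.18
tcp_pos: [458.8, -13.3, 29.1]
tool_rot: [-0.176, 3.134, -0.001]
ft_force: [0.2, -0.0, -0.6]
width: 64.3
```

>>> servo_tool(increments=[0, 0, 0, 0, 0, 0, 0, 0, 0, 0, 0, 0, 0, 0, 0, 0, 0, 0, 0, 0, 0, 0, 0, 0, 0, 0, 0, 0, 0, 0])

```text
clock: 11.6
tcp_pos: [458.1, -13.4, 28.0]
tool_rot: [-0.175, 3.137, -0.0]
ft_force: [-0.0, 0.7, -0.6]
width: 30.8
```

>>> servo_tool(increments=[0, 0, 0, 0, 0, 0, 0, 0, 0, 0, 0, 0, 0, 0, 0, 0, 0, 0, 0, 0, 0, 0, 0, 0, 0, 0, 0, 0, 0, 0])

```text
clock: 12.02
tcp_pos: [458.1, -13.4, 28.0]
tool_rot: [-0.175, 3.137, -0.0]
ft_force: [-0.4, -1.3, 1.0]
width: 29.8
```

>>> servo_tool(increments=[0, 0, -0.06, 0, 0, 0, 0, 0, -0.2, 0, 0, 0, 0, 0, -0.4, 0, 0, 0, 0, 0, -0.55, 0, 0, 0, 0, 0, -0.55, 0, 0, 0])

```text
clock: 12.43
tcp_pos: [459.9, -13.5, 114.2]
tool_rot: [-0.175, 3.131, -0.002]
ft_force: [0.9, -0.9, -3.8]
width: 29.9
```

>>> servo_tool(increments=[-0.1, -0.08, 0, 0, 0, 0, -0.25, -0.19, 0, 0, 0, 0, -0.42, -0.325, 0, 0, 0, 0, -0.56, -0.434, 0, 0, 0, 0, -0.63, -0.488, 0, 0, 0, 0])

```text
clock: 12.85
tcp_pos: [561.7, -77.0, 109.2]
tool_rot: [0.174, -3.136, 0.0]
ft_force: [0.0, -0.4, -5.4]
width: 30.1
```

>>> servo_tool(increments=[-0.1, -0.08, 0, 0, 0, 0, -0.25, -0.19, 0, 0, 0, 0, -0.42, -0.325, 0, 0, 0, 0, -0.56, -0.434, 0, 0, 0, 0, -0.63, -0.488, 0, 0, 0, 0])

```text
clock: 13.27
tcp_pos: [663.4, -139.3, 108.5]
tool_rot: [0.174, -3.136, -0.0]
ft_force: [0.2, -0.9, -4.6]
width: 29.7
```

>>> servo_tool(increments=[0, 0, 0, 0, 0, 0.03, 0, 0, 0, 0, 0, 0.07, 0, 0, 0, 0, 0, 0.11, 0, 0, 0, 0, 0, 0.145, 0, 0, 0, 0, 0, 0.1544])

```text
clock: 13.68
tcp_pos: [661.2, -137.5, 108.4]
tool_rot: [-0.593, -3.082, -0.001]
ft_force: [-0.1, 0.7, -5.5]
width: 29.6
```

>>> servo_tool(increments=[0, 0, 0.15, 0, 0, 0, 0, 0, 0.3, 0, 0, 0, 0, 0, 0.43, 0, 0, 0, 0, 0, 0.5, 0, 0, 0, 0, 0, 0.53, 0, 0, 0])

```text
clock: 14.1
tcp_pos: [660.3, -137.3, 27.9]
tool_rot: [-0.582, -3.082, -0.001]
ft_force: [-14.3, 2.0, 24.6]
width: 29.5
```

>>> servo_tool(increments=[0, 0, 0.01, 0, 0, 0, 0, 0, 0.015, 0, 0, 0, 0, 0, 0.02, 0, 0, 0, 0, 0, 0.022, 0, 0, 0, 0, 0, 0.022, 0, 0, 0])

```text
clock: 14.52
tcp_pos: [662.4, -137.9, 28.1]
tool_rot: [0.583, 3.086, -0.0]
ft_force: [0.1, 0.7, -5.4]
width: 29.4
```

>>> servo_tool(increments=[0, 0, 0.004, 0, 0, 0, 0, 0, 0.008, 0, 0, 0, 0, 0, 0.01, 0, 0, 0, 0, 0, 0.01, 0, 0, 0])

```text
clock: 14.85
tcp_pos: [662.5, -138.0, 28.0]
tool_rot: [0.583, 3.086, -0.0]
ft_force: [-6.9, 1.4, 9.2]
width: 29.5
```

>>> servo_tool(increments=[0, 0, 0, 0, 0, 0, 0, 0, 0, 0, 0, 0, 0, 0, 0, 0, 0, 0, 0, 0, 0, 0, 0, 0, 0, 0, 0, 0, 0, 0], jaw=1)

```text
clock: 15.27
tcp_pos: [662.3, -137.9, 26.2]
tool_rot: [0.583, 3.087, -0.0]
ft_force: [0.6, -0.4, -0.5]
width: 58.5
```

>>> servo_tool(increments=[0, 0, 0, 0, 0, 0, 0, 0, 0, 0, 0, 0, 0, 0, 0, 0, 0, 0, 0, 0, 0, 0, 0, 0, 0, 0, 0, 0, 0, 0])

```text
clock: 15.68
tcp_pos: [662.1, -137.8, 26.1]
tool_rot: [-0.583, -3.087, 0.0]
ft_force: [0.1, 0.3, -0.7]
width: 90.6
```

>>> servo_tool(increments=[0, 0, -0.1, 0, 0, 0, 0, 0, -0.3, 0, 0, 0, 0, 0, -0.55, 0, 0, 0, 0, 0, -0.8, 0, 0, 0, 0, 0, -0.867, 0, 0, 0])

```text
clock: 16.1
tcp_pos: [664.5, -138.5, 164.0]
tool_rot: [0.582, 3.078, -0.001]
ft_force: [0.3, -0.6, 1.5]
width: 92.9
```

>>> servo_tool(increments=[0, 0, 0, 0, 0, -0.03, 0, 0, 0, 0, 0, -0.06, 0, 0, 0, 0, 0, -0.09, 0, 0, 0, 0, 0, -0.1189, 0, 0, 0, 0, 0, -0.1189])

```text
clock: 16.52
tcp_pos: [662.2, -137.9, 157.1]
tool_rot: [-0.006, 3.141, -0.0]
ft_force: [0.1, 0.3, 0.3]
width: 93.1
```

```bash
python3 - <<'E'
from h import *
T=tool(); print(T.round(3)); im=optics.camera('wrist'); np.savez('v4.npz',T=T,im=im)
cv2.imwrite('pics/w4.png',im[:,:,::-1])
E
```

```text
[[-1.00000e+00 -4.00000e-03  1.00000e-03  6.62195e+02]
 [-4.00000e-03  1.00000e+00 -0.00000e+00 -1.37870e+02]
 [-1.00000e-03 -0.00000e+00 -1.00000e+00  1.57063e+02]
 [ 0.00000e+00  0.00000e+00  0.00000e+00  1.00000e+00]]
```

View pics/w4.png

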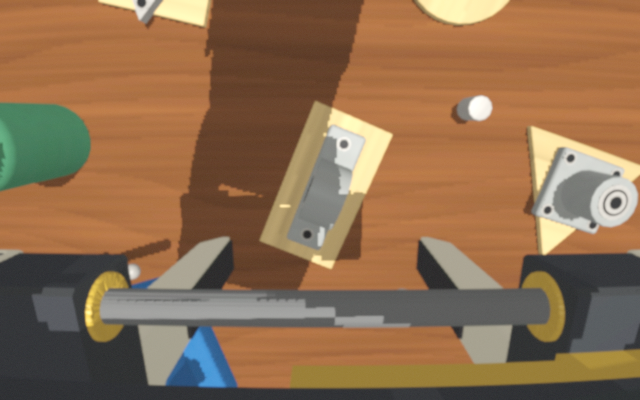

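The pillow block lies centred along the long board: its hole midpoint is (325,189), against the board's diagonal midpoint of (326,186). Next I fetch the piston from the mat.

>>> servo_tool(increments=[0.1, 0.182, 0, 0, 0, 0, 0.22, 0.4, 0, 0, 0, 0, 0.34, 0.62, 0, 0, 0, 0, 0.45, 0.82, 0, 0, 0, 0, 0.498, 0.909, 0, 0, 0, 0])

```text
clock: 16.98
tcp_pos: [585.7, 1.4, 156.7]
tool_rot: [-0.003, -3.141, -0.001]
ft_force: [0.1, -0.4, 0.8]
width: 93.3
```

>>> servo_tool(increments=[0.1, 0.182, 0, 0, 0, 0, 0.22, 0.4, 0, 0, 0, 0, 0.34, 0.62, 0, 0, 0, 0, 0.45, 0.82, 0, 0, 0, 0, 0.498, 0.909, 0, 0, 0, 0])

```text
clock: 17.4
tcp_pos: [511.3, 137.3, 156.6]
tool_rot: [-0.002, -3.142, -0.001]
ft_force: [-0.3, -0.2, 0.1]
width: 92.9
```

>>> servo_tool(increments=[0.1, 0.182, 0, 0, 0, 0, 0.22, 0.4, 0, 0, 0, 0, 0.34, 0.62, 0, 0, 0, 0, 0.45, 0.82, 0, 0, 0, 0, 0.498, 0.909, 0, 0, 0, 0])

```text
clock: 17.82
tcp_pos: [436.7, 273.8, 156.7]
tool_rot: [0.002, 3.141, 0.001]
ft_force: [0.2, 0.0, 0.5]
width: 93.1
```

>>> servo_tool(increments=[0, 0, 0, 0, 0, 0, 0, 0, 0, 0, 0, 0])

```text
clock: 17.98
tcp_pos: [438.3, 271.4, 156.5]
tool_rot: [0.0, 3.141, 0.0]
ft_force: [0.0, -0.0, -1.4]
width: 92.8
```

```bash
python3 - <<'E'
from h import *
T=tool(); print(T[:3].round(3)); im=optics.camera('wrist'); np.savez('v5.npz',T=T,im=im)
C=cam('wrist',T)
for d in spotter.find_in('wrist','piston'):
    e=np.array(d['extent']);print(d['confidence'],e.round(),p2w(C,(e[:2]+e[2:])/2,55)[0].round())
goto(438,271,22,1.5708)
E
```

```text
[[-1.00000e+00  0.00000e+00  1.00000e-03  4.38309e+02]
 [ 0.00000e+00  1.00000e+00  0.00000e+00  2.71429e+02]
 [-1.00000e-03  0.00000e+00 -1.00000e+00  1.56494e+02]]
0.8 [291. 162. 360. 240.] [441. 271.  55.]
goto [0.0056 0.0039 0.8955] [-0.      0.0001 -0.0006] yaw 1.569 -> 1.571
```

>>> servo_tool(increments=[0, 0, 0.1, 0, 0, 0, 0, 0, 0.3, 0, 0, 0, 0, 0, 0.55, 0, 0, 0, 0, 0, 0.8, 0, 0, 0, 0, 0, 0.893, 0, 0, 0])

```text
clock: 18.5
tcp_pos: [436.8, 268.9, 18.2]
tool_rot: [-0.004, -3.137, 0.004]
ft_force: [0.1, 0.7, -0.6]
width: 92.9
```

>>> servo_tool(increments=[0, 0, 0, 0, 0, 0, 0, 0, 0, 0, 0, 0, 0, 0, 0, 0, 0, 0, 0, 0, 0, 0, 0, 0, 0, 0, 0, 0, 0, 0], jaw=-1, squeeze=25)

```text
clock: 18.92
tcp_pos: [438.9, 271.4, 23.5]
tool_rot: [0.0, 3.139, 0.002]
ft_force: [-0.6, -0.3, 0.2]
width: 64.2
```

>>> servo_tool(increments=[0, 0, 0, 0, 0, 0, 0, 0, 0, 0, 0, 0, 0, 0, 0, 0, 0, 0, 0, 0, 0, 0, 0, 0, 0, 0, 0, 0, 0, 0])

```text
clock: 19.33
tcp_pos: [438.7, 271.4, 23.3]
tool_rot: [-0.0, 3.14, 0.001]
ft_force: [-0.5, -2.0, 7.1]
width: 59.6
```

>>> servo_tool(increments=[0, 0, -0.06, 0, 0, 0, 0, 0, -0.2, 0, 0, 0, 0, 0, -0.4, 0, 0, 0, 0, 0, -0.55, 0, 0, 0, 0, 0, -0.6, 0, 0, 0])

```text
clock: 19.75
tcp_pos: [439.1, 271.9, 115.7]
tool_rot: [-0.0, 3.138, 0.003]
ft_force: [0.4, 0.3, -3.1]
width: 59.1
```

>>> servo_tool(increments=[-0.012, -0.2, 0, 0, 0, 0, -0.025, -0.42, 0, 0, 0, 0, -0.039, -0.65, 0, 0, 0, 0, -0.05, -0.86, 0, 0, 0, 0, -0.057, -0.952, 0, 0, 0, 0])

```text
clock: 20.17
tcp_pos: [445.7, 125.5, 111.6]
tool_rot: [-0.002, -3.14, 0.001]
ft_force: [0.5, 0.7, -3.9]
width: 59.1
```

>>> servo_tool(increments=[-0.012, -0.2, 0, 0, 0, 0, -0.025, -0.42, 0, 0, 0, 0, -0.039, -0.65, 0, 0, 0, 0, -0.05, -0.86, 0, 0, 0, 0, -0.057, -0.952, 0, 0, 0, 0])

```text
clock: 20.58
tcp_pos: [454.6, -17.2, 111.8]
tool_rot: [-0.002, -3.141, 0.001]
ft_force: [-0.8, 1.2, -4.0]
width: 59.2
```

>>> servo_tool(increments=[0, 0, 0.15, 0, 0, 0, 0, 0, 0.3, 0, 0, 0, 0, 0, 0.43, 0, 0, 0, 0, 0, 0.52, 0, 0, 0, 0, 0, 0.56, 0, 0, 0])

```text
clock: 21.0
tcp_pos: [453.6, -14.2, 26.2]
tool_rot: [-0.0, -3.138, -0.001]
ft_force: [-0.4, 1.0, -3.7]
width: 59.4
```

>>> servo_tool(increments=[0, 0, 0.01, 0, 0, 0, 0, 0, 0.02, 0, 0, 0, 0, 0, 0.03, 0, 0, 0, 0, 0, 0.04, 0, 0, 0, 0, 0, 0.043, 0, 0, 0])

```text
clock: 21.42
tcp_pos: [455.8, -14.5, 23.2]
tool_rot: [-0.0, 3.14, -0.0]
ft_force: [-7.2, -0.2, 20.9]
width: 59.7
```

>>> servo_tool(increments=[0, 0, 0, 0, 0, 0, 0, 0, 0, 0, 0, 0, 0, 0, 0, 0, 0, 0, 0, 0, 0, 0, 0, 0, 0, 0, 0, 0, 0, 0], jaw=1)

```text
clock: 21.83
tcp_pos: [455.3, -14.4, 22.0]
tool_rot: [0.0, 3.141, -0.0]
ft_force: [0.6, 0.5, -0.3]
width: 88.1
```

>>> servo_tool(increments=[0, 0, 0, 0, 0, 0, 0, 0, 0, 0, 0, 0, 0, 0, 0, 0, 0, 0])

```text
clock: 22.08
tcp_pos: [455.1, -14.4, 21.8]
tool_rot: [0.0, -3.142, -0.0]
ft_force: [0.3, -0.1, 0.0]
width: 92.9
```

>>> servo_tool(increments=[0, 0, -0.1, 0, 0, 0, 0, 0, -0.3, 0, 0, 0, 0, 0, -0.55, 0, 0, 0, 0, 0, -0.8, 0, 0, 0, 0, 0, -0.9, 0, 0, 0])

```text
clock: 22.5
tcp_pos: [456.7, -14.6, 161.1]
tool_rot: [-0.0, 3.136, -0.001]
ft_force: [-0.3, 0.8, 0.5]
width: 92.7
```

>>> servo_tool(increments=[0, -0.2, 0, 0, 0, 0, 0, -0.42, 0, 0, 0, 0, 0, -0.65, 0, 0, 0, 0, 0, -0.83, 0, 0, 0, 0, 0, -0.912, 0, 0, 0, 0])

```text
clock: 22.92
tcp_pos: [455.0, -153.8, 156.8]
tool_rot: [0.003, 3.141, -0.001]
ft_force: [0.8, -0.1, -0.2]
width: 93.0
```

>>> servo_tool(increments=[0, -0.2, 0, 0, 0, 0, 0, -0.42, 0, 0, 0, 0, 0, -0.65, 0, 0, 0, 0, 0, -0.83, 0, 0, 0, 0, 0, -0.912, 0, 0, 0, 0])

```text
clock: 23.33
tcp_pos: [455.0, -290.3, 156.6]
tool_rot: [0.003, 3.142, -0.0]
ft_force: [0.4, 0.3, 0.3]
width: 93.1
```

>>> servo_tool(increments=[0, 0, 0, 0, 0, 0, 0, 0, 0, 0, 0, 0])

```text
clock: 23.5
tcp_pos: [455.0, -287.2, 156.4]
tool_rot: [-0.001, -3.141, -0.001]
ft_force: [-0.1, -0.0, -0.0]
width: 92.8
```

```bash
python3 - <<'E'
from h import *
T=tool(); print(T[:3].round(3)); im=optics.camera('wrist'); np.savez('v6.npz',T=T,im=im)
cv2.imwrite('pics/w6.png',im[:,:,::-1])
E
```

```text
[[-1.00000e+00  1.00000e-03 -1.00000e-03  4.55014e+02]
 [ 1.00000e-03  1.00000e+00  1.00000e-03 -2.87214e+02]
 [ 1.00000e-03  1.00000e-03 -1.00000e+00  1.56442e+02]]
```

View pics/w6.png

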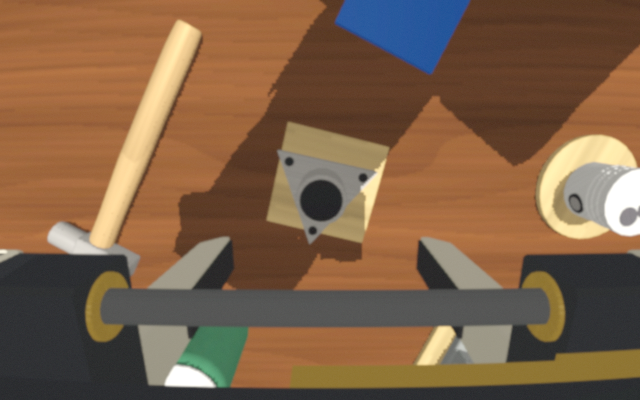

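The piston stands in the middle of the round board. The flange mouth is at (321,201), its holes at (289,161), (363,177) and (313,230), and the square board corners at (288,122), (388,148), (362,243) and (268,219).

```bash
python3 - <<'E'
from h import *
C=cam('wrist',np.load('v6.npz')['T'])
for n,uv,z in [('mouth',[(321,201)],63),('holes',[(289,161),(363,177),(313,230)],20),('bsq',[(288,122),(388,148),(362,243),(268,219)],8)]:
    P=p2w(C,uv,z)[:,:2];print(n,P.round(0).tolist(),P.mean(0).round(1))
C=cam('wrist',np.load('v4.npz')['T'])
for n,uv,z in [('boss',[(616,203)],63),('sqholes',[(571,158),(617,174),(593,226),(547,210)],20),('btri',[(530,127),(640,163),(544,255)],8)]:
    P=p2w(C,uv,z)[:,:2];print(n,P.round(0).tolist(),P.mean(0).round(1))
E
```

```text
mouth [[456.0, -291.0]] [ 455.9 -290.7]
holes [[428.0, -321.0], [443.0, -251.0], [495.0, -299.0]] [ 455.3 -290.5]
bsq [[392.0, -322.0], [417.0, -227.0], [513.0, -249.0], [487.0, -345.0]] [ 452.4 -285.8]
boss [[664.0, 117.0]] [664. 117.]
sqholes [[630.0, 99.0], [645.0, 150.0], [699.0, 135.0], [682.0, 82.0]] [663.8 116.4]
btri [[602.0, 60.0], [635.0, 185.0], [734.0, 95.0]] [657.1 113.4]
```

>>> servo_tool(increments=[-0.003, -0.02, 0.1, 0, 0, 0, -0.003, -0.02, 0.3, 0, 0, 0, -0.003, -0.02, 0.55, 0, 0, 0, -0.003, -0.02, 0.78, 0, 0, 0, -0.003, -0.02, 0.865, 0, 0, 0])

```text
clock: 23.97
tcp_pos: [453.9, -287.8, 23.2]
tool_rot: [0.002, -3.137, -0.006]
ft_force: [-0.7, 0.5, -0.7]
width: 92.9
```

>>> servo_tool(increments=[0, 0, 0, 0, 0, 0, 0, 0, 0, 0, 0, 0, 0, 0, 0, 0, 0, 0, 0, 0, 0, 0, 0, 0, 0, 0, 0, 0, 0, 0], jaw=-1, squeeze=28)

```text
clock: 24.38
tcp_pos: [456.3, -291.2, 28.3]
tool_rot: [-0.0, 3.14, -0.002]
ft_force: [0.6, 0.1, 0.5]
width: 64.6
```

>>> servo_tool(increments=[0, 0, 0, 0, 0, 0, 0, 0, 0, 0, 0, 0, 0, 0, 0, 0, 0, 0, 0, 0, 0, 0, 0, 0, 0, 0, 0, 0, 0, 0])

```text
clock: 24.8
tcp_pos: [455.7, -291.0, 27.3]
tool_rot: [0.0, 3.141, 0.0]
ft_force: [-0.6, 1.9, 6.3]
width: 43.2
```

>>> servo_tool(increments=[0, 0, 0, 0, 0, 0, 0, 0, 0, 0, 0, 0])

```text
clock: 24.97
tcp_pos: [455.7, -291.0, 27.3]
tool_rot: [0.0, 3.141, 0.0]
ft_force: [-1.2, 2.9, 5.9]
width: 43.3
```

>>> servo_tool(increments=[0, 0, -0.06, 0, 0, 0, 0, 0, -0.2, 0, 0, 0, 0, 0, -0.4, 0, 0, 0, 0, 0, -0.55, 0, 0, 0, 0, 0, -0.6, 0, 0, 0])

```text
clock: 25.38
tcp_pos: [456.5, -291.8, 120.2]
tool_rot: [-0.0, 3.139, -0.004]
ft_force: [0.2, -0.1, -4.2]
width: 43.1
```

>>> servo_tool(increments=[0.006, 0.2, 0, 0, 0, 0, 0.012, 0.42, 0, 0, 0, 0, 0.018, 0.65, 0, 0, 0, 0, 0.025, 0.85, 0, 0, 0, 0, 0.029, 0.937, 0, 0, 0, 0])

```text
clock: 25.8
tcp_pos: [449.9, -147.3, 116.1]
tool_rot: [0.002, -3.139, -0.002]
ft_force: [0.2, -0.6, -4.8]
width: 43.2
```

>>> servo_tool(increments=[0.006, 0.2, 0, 0, 0, 0, 0.012, 0.42, 0, 0, 0, 0, 0.018, 0.65, 0, 0, 0, 0, 0.025, 0.85, 0, 0, 0, 0, 0.029, 0.937, 0, 0, 0, 0])

```text
clock: 26.22
tcp_pos: [446.0, -7.3, 116.4]
tool_rot: [0.002, -3.14, -0.001]
ft_force: [0.4, -0.6, -4.8]
width: 43.2
```

>>> servo_tool(increments=[0.006, 0.2, 0, 0, 0, 0, 0.012, 0.42, 0, 0, 0, 0, 0.018, 0.65, 0, 0, 0, 0, 0.025, 0.85, 0, 0, 0, 0, 0.029, 0.937, 0, 0, 0, 0])

```text
clock: 26.63
tcp_pos: [442.1, 133.2, 116.5]
tool_rot: [0.002, -3.141, -0.0]
ft_force: [1.0, -0.2, -4.2]
width: 43.1
```

>>> servo_tool(increments=[0.006, 0.2, 0, 0, 0, 0, 0.012, 0.42, 0, 0, 0, 0, 0.018, 0.65, 0, 0, 0, 0, 0.025, 0.85, 0, 0, 0, 0, 0.029, 0.937, 0, 0, 0, 0])

```text
clock: 27.05
tcp_pos: [437.9, 273.9, 116.4]
tool_rot: [0.003, -3.141, -0.0]
ft_force: [-0.9, 0.2, -3.7]
width: 43.2
```

>>> servo_tool(increments=[0, 0, 0.15, 0, 0, 0, 0, 0, 0.3, 0, 0, 0, 0, 0, 0.43, 0, 0, 0, 0, 0, 0.52, 0, 0, 0, 0, 0, 0.56, 0, 0, 0])

```text
clock: 27.47
tcp_pos: [437.2, 270.1, 30.7]
tool_rot: [-0.0, -3.138, 0.003]
ft_force: [0.1, -0.3, -3.9]
width: 43.2
```

>>> servo_tool(increments=[0, 0, 0.01, 0, 0, 0, 0, 0, 0.02, 0, 0, 0, 0, 0, 0.03, 0, 0, 0, 0, 0, 0.04, 0, 0, 0, 0, 0, 0.045, 0, 0, 0])

```text
clock: 27.88
tcp_pos: [438.8, 271.3, 27.3]
tool_rot: [-0.0, 3.14, 0.001]
ft_force: [-4.2, -2.6, 15.0]
width: 43.1
```

>>> servo_tool(increments=[0, 0, 0, 0, 0, 0, 0, 0, 0, 0, 0, 0, 0, 0, 0, 0, 0, 0, 0, 0, 0, 0, 0, 0, 0, 0, 0, 0, 0, 0], jaw=1)

```text
clock: 28.3
tcp_pos: [438.3, 271.3, 26.5]
tool_rot: [-0.0, 3.141, 0.0]
ft_force: [0.3, 0.6, -0.8]
width: 71.9
```

>>> servo_tool(increments=[0, 0, 0, 0, 0, 0, 0, 0, 0, 0, 0, 0, 0, 0, 0, 0, 0, 0, 0, 0, 0, 0, 0, 0])

```text
clock: 28.63
tcp_pos: [438.2, 271.2, 26.3]
tool_rot: [-0.0, 3.142, 0.0]
ft_force: [0.1, -0.2, 0.1]
width: 92.4
```

>>> servo_tool(increments=[0, 0, -0.1, 0, 0, 0, 0, 0, -0.3, 0, 0, 0, 0, 0, -0.55, 0, 0, 0, 0, 0, -0.78, 0, 0, 0, 0, 0, -0.867, 0, 0, 0])

```text
clock: 29.05
tcp_pos: [439.7, 272.0, 160.8]
tool_rot: [-0.0, 3.137, 0.004]
ft_force: [0.7, 0.2, -0.1]
width: 92.6
```

>>> servo_tool(increments=[-0.16, -0.11, 0, 0, 0, 0, -0.33, -0.22, 0, 0, 0, 0, -0.5, -0.34, 0, 0, 0, 0, -0.67, -0.46, 0, 0, 0, 0, -0.753, -0.513, 0, 0, 0, 0])

```text
clock: 29.47
tcp_pos: [553.4, 192.3, 156.3]
tool_rot: [0.002, 3.141, -0.0]
ft_force: [0.0, 0.4, -0.0]
width: 92.9
```

>>> servo_tool(increments=[-0.16, -0.11, 0, 0, 0, 0, -0.33, -0.22, 0, 0, 0, 0, -0.5, -0.34, 0, 0, 0, 0, -0.67, -0.46, 0, 0, 0, 0, -0.753, -0.513, 0, 0, 0, 0])

```text
clock: 29.88
tcp_pos: [665.9, 115.4, 155.9]
tool_rot: [0.002, 3.141, -0.0]
ft_force: [0.9, -0.0, -0.0]
width: 92.9
```

>>> servo_tool(increments=[0, 0, 0, 0, 0, 0, 0, 0, 0, 0, 0, 0])

```text
clock: 30.05
tcp_pos: [663.7, 117.4, 155.7]
tool_rot: [-0.001, -3.14, -0.0]
ft_force: [-0.2, 0.4, -0.1]
width: 92.6
```

```bash
python3 - <<'E'
from h import *
T=tool(); print(T[:3].round(3)); im=optics.camera('wrist'); np.savez('v7.npz',T=T,im=im)
cv2.imwrite('pics/w7.png',im[:,:,::-1])
E
```

```text
[[-1.00000e+00  1.00000e-03 -1.00000e-03  6.63701e+02]
 [ 1.00000e-03  1.00000e+00  0.00000e+00  1.17382e+02]
 [ 1.00000e-03  0.00000e+00 -1.00000e+00  1.55718e+02]]
```

View pics/w7.png

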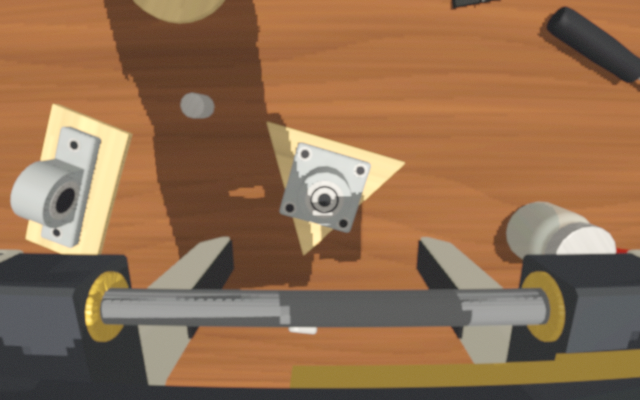

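The housing boss is at (324,200), and the triangular board corners are at (267,121), (405,163) and (304,255).

```bash
python3 - <<'E'
from h import *
C=cam('wrist',np.load('v7.npz')['T'])
for n,uv,z in [('boss',[(324,200)],63),('holes',[(305,154),(361,171),(344,224),(289,208)],20),('btri',[(267,121),(405,163),(304,255)],8)]:
    P=p2w(C,uv,z)[:,:2];print(n,P.round(0).tolist(),P.mean(0).round(1))
E
```

```text
boss [[664.0, 116.0]] [663.5 116.4]
holes [[630.0, 99.0], [646.0, 151.0], [697.0, 136.0], [681.0, 83.0]] [663.6 117. ]
btri [[600.0, 63.0], [640.0, 195.0], [735.0, 95.0]] [658.  117.6]
```

>>> servo_tool(increments=[0, 0, 0.1, 0, 0, 0, 0, 0, 0.3, 0, 0, 0, 0, 0, 0.55, 0, 0, 0, 0, 0, 0.78, 0, 0, 0, 0, 0, 0.862, 0, 0, 0])

```text
clock: 30.52
tcp_pos: [660.4, 118.2, 22.5]
tool_rot: [0.002, -3.135, 0.001]
ft_force: [-0.7, 0.4, 0.1]
width: 93.0
```

>>> servo_tool(increments=[0, 0, 0, 0, 0, 0, 0, 0, 0, 0, 0, 0, 0, 0, 0, 0, 0, 0, 0, 0, 0, 0, 0, 0, 0, 0, 0, 0, 0, 0], jaw=-1, squeeze=30)

```text
clock: 30.93
tcp_pos: [665.0, 117.5, 28.9]
tool_rot: [-0.0, 3.139, 0.001]
ft_force: [-0.3, 0.3, 0.5]
width: 64.2
```

>>> servo_tool(increments=[0, 0, 0, 0, 0, 0, 0, 0, 0, 0, 0, 0, 0, 0, 0, 0, 0, 0, 0, 0, 0, 0, 0, 0, 0, 0, 0, 0, 0, 0])

```text
clock: 31.35
tcp_pos: [664.3, 117.2, 27.5]
tool_rot: [0.0, 3.141, -0.0]
ft_force: [-1.2, -1.4, 4.0]
width: 45.2
```

>>> servo_tool(increments=[0, 0, 0, 0, 0, 0, 0, 0, 0, 0, 0, 0])

```text
clock: 31.52
tcp_pos: [664.3, 117.2, 27.5]
tool_rot: [0.0, 3.141, -0.0]
ft_force: [-1.6, -0.8, 5.3]
width: 45.2
```

>>> servo_tool(increments=[0, 0, -0.06, 0, 0, 0, 0, 0, -0.2, 0, 0, 0, 0, 0, -0.4, 0, 0, 0, 0, 0, -0.55, 0, 0, 0, 0, 0, -0.6, 0, 0, 0])

```text
clock: 31.93
tcp_pos: [665.3, 117.5, 120.5]
tool_rot: [-0.0, 3.138, 0.001]
ft_force: [1.2, -0.4, -4.7]
width: 45.1
```

>>> servo_tool(increments=[0.095, -0.18, 0, 0, 0, 0, 0.2, -0.38, 0, 0, 0, 0, 0.31, -0.59, 0, 0, 0, 0, 0.42, -0.8, 0, 0, 0, 0, 0.47, -0.894, 0, 0, 0, 0])

```text
clock: 32.35
tcp_pos: [590.8, -19.6, 115.7]
tool_rot: [-0.002, -3.138, 0.001]
ft_force: [0.2, -0.1, -5.3]
width: 45.0
```

>>> servo_tool(increments=[0.095, -0.18, 0, 0, 0, 0, 0.2, -0.38, 0, 0, 0, 0, 0.31, -0.59, 0, 0, 0, 0, 0.42, -0.8, 0, 0, 0, 0, 0.47, -0.894, 0, 0, 0, 0])

```text
clock: 32.77
tcp_pos: [520.8, -153.4, 116.1]
tool_rot: [-0.002, -3.139, -0.0]
ft_force: [-0.5, 1.2, -5.2]
width: 44.8
```

>>> servo_tool(increments=[0.095, -0.18, 0, 0, 0, 0, 0.2, -0.38, 0, 0, 0, 0, 0.31, -0.59, 0, 0, 0, 0, 0.42, -0.8, 0, 0, 0, 0, 0.47, -0.894, 0, 0, 0, 0])

```text
clock: 33.18
tcp_pos: [450.5, -287.5, 116.3]
tool_rot: [-0.003, -3.14, -0.0]
ft_force: [-0.3, -0.1, -5.8]
width: 44.7
```

>>> servo_tool(increments=[0, 0, 0.15, 0, 0, 0, 0, 0, 0.3, 0, 0, 0, 0, 0, 0.43, 0, 0, 0, 0, 0, 0.52, 0, 0, 0, 0, 0, 0.56, 0, 0, 0])

```text
clock: 33.6
tcp_pos: [451.3, -283.9, 30.4]
tool_rot: [-0.0, -3.138, -0.004]
ft_force: [-0.6, 0.6, -5.2]
width: 45.0
```

>>> servo_tool(increments=[0, 0, 0.01, 0, 0, 0, 0, 0, 0.02, 0, 0, 0, 0, 0, 0.03, 0, 0, 0, 0, 0, 0.04, 0, 0, 0, 0, 0, 0.045, 0, 0, 0])

```text
clock: 34.02
tcp_pos: [453.3, -285.2, 27.4]
tool_rot: [-0.0, 3.14, -0.001]
ft_force: [-3.1, 6.2, 14.0]
width: 45.4
```

>>> servo_tool(increments=[0, 0, 0, 0, 0, 0, 0, 0, 0, 0, 0, 0, 0, 0, 0, 0, 0, 0, 0, 0, 0, 0, 0, 0, 0, 0, 0, 0, 0, 0], jaw=1)

```text
clock: 34.43
tcp_pos: [452.7, -285.1, 26.5]
tool_rot: [0.0, 3.141, -0.0]
ft_force: [0.2, 0.3, -0.2]
width: 73.9
```

>>> servo_tool(increments=[0, 0, 0, 0, 0, 0, 0, 0, 0, 0, 0, 0, 0, 0, 0, 0, 0, 0, 0, 0, 0, 0, 0, 0])

```text
clock: 34.77
tcp_pos: [452.6, -285.0, 26.3]
tool_rot: [0.0, -3.142, 0.0]
ft_force: [-1.1, 0.9, 0.3]
width: 92.4
```

>>> servo_tool(increments=[0, 0, -0.1, 0, 0, 0, 0, 0, -0.3, 0, 0, 0, 0, 0, -0.55, 0, 0, 0, 0, 0, -0.78, 0, 0, 0, 0, 0, -0.867, 0, 0, 0])

```text
clock: 35.18
tcp_pos: [454.0, -286.0, 160.9]
tool_rot: [-0.0, 3.137, -0.006]
ft_force: [-0.1, -0.2, 1.2]
width: 93.1
```

>>> servo_tool(increments=[0, 0, 0, 0, 0, 0, 0, 0, 0, 0, 0, 0])

```text
clock: 35.35
tcp_pos: [452.7, -285.1, 156.5]
tool_rot: [-0.0, 3.141, -0.001]
ft_force: [-0.7, -0.2, -0.3]
width: 93.0
```

```bash
python3 - <<'E'
from h import *
T=tool(); print(T[:3].round(3)); im=optics.camera('wrist'); np.savez('v8.npz',T=T,im=im)
cv2.imwrite('pics/w8.png',im[:,:,::-1])
E
```

```text
[[-1.00000e+00  0.00000e+00  1.00000e-03  4.52682e+02]
 [-0.00000e+00  1.00000e+00 -1.00000e-03 -2.85051e+02]
 [-1.00000e-03 -1.00000e-03 -1.00000e+00  1.56477e+02]]
```

View pics/w8.png

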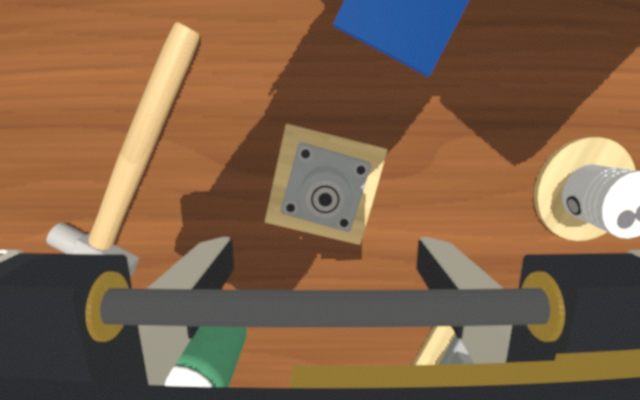

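>>> servo_tool(increments=[0.005, 0.18, 0, 0, 0, 0, 0.01, 0.4, 0, 0, 0, 0, 0.016, 0.63, 0, 0, 0, 0, 0.022, 0.84, 0, 0, 0, 0, 0.024, 0.927, 0, 0, 0, 0])

```text
clock: 35.82
tcp_pos: [447.6, -142.8, 154.7]
tool_rot: [0.002, -3.138, -0.003]
ft_force: [-0.1, -0.5, 0.0]
width: 93.0
```

>>> servo_tool(increments=[0.005, 0.18, 0, 0, 0, 0, 0.01, 0.4, 0, 0, 0, 0, 0.016, 0.63, 0, 0, 0, 0, 0.022, 0.84, 0, 0, 0, 0, 0.024, 0.927, 0, 0, 0, 0])

```text
clock: 36.23
tcp_pos: [444.6, -4.4, 155.2]
tool_rot: [0.002, -3.139, -0.001]
ft_force: [-0.5, -1.5, -0.6]
width: 92.8
```

>>> servo_tool(increments=[0.005, 0.18, 0, 0, 0, 0, 0.01, 0.4, 0, 0, 0, 0, 0.016, 0.63, 0, 0, 0, 0, 0.022, 0.84, 0, 0, 0, 0, 0.024, 0.927, 0, 0, 0, 0])

```text
clock: 36.65
tcp_pos: [441.3, 134.6, 155.3]
tool_rot: [0.003, -3.14, -0.0]
ft_force: [0.8, 0.1, -0.5]
width: 93.0
```

>>> servo_tool(increments=[0.005, 0.18, 0, 0, 0, 0, 0.01, 0.4, 0, 0, 0, 0, 0.016, 0.63, 0, 0, 0, 0, 0.022, 0.84, 0, 0, 0, 0, 0.024, 0.927, 0, 0, 0, 0])

```text
clock: 37.07
tcp_pos: [437.8, 273.7, 155.1]
tool_rot: [0.003, -3.14, 0.0]
ft_force: [0.4, -0.2, -0.4]
width: 93.2
```

>>> servo_tool(increments=[0, 0, 0, 0, 0, 0, 0, 0, 0, 0, 0, 0])

```text
clock: 37.23
tcp_pos: [437.9, 270.6, 155.3]
tool_rot: [0.002, -3.14, 0.002]
ft_force: [0.6, -0.4, -1.3]
width: 93.0
```

```bash
python3 - <<'E'
from h import *
T=tool(); print(T[:3].round(3)); im=optics.camera('wrist'); np.savez('v9.npz',T=T,im=im)
cv2.imwrite('pics/w9.png',im[:,:,::-1])
E
```

```text
[[-1.00000e+00 -1.00000e-03 -2.00000e-03  4.37943e+02]
 [-1.00000e-03  1.00000e+00 -1.00000e-03  2.70603e+02]
 [ 2.00000e-03 -1.00000e-03 -1.00000e+00  1.55344e+02]]
```

View pics/w9.png

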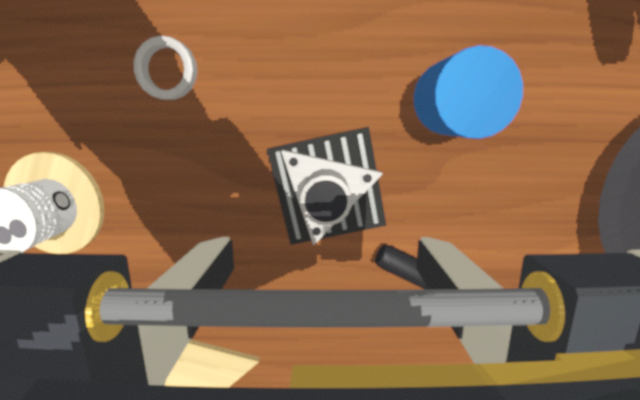

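The housing sits centred on the square board (325,199), and the flange stands on the mat under the gripper (324,200). The last transfer goes to the triangular board at (658,117).

>>> servo_tool(increments=[0, 0, 0.1, 0, 0, 0, 0, 0, 0.3, 0, 0, 0, 0, 0, 0.55, 0, 0, 0, 0, 0, 0.78, 0, 0, 0, 0, 0, 0.862, 0, 0, 0])

```text
clock: 37.7
tcp_pos: [436.3, 268.4, 23.1]
tool_rot: [-0.003, -3.137, 0.004]
ft_force: [-0.2, -0.6, -0.6]
width: 93.0
```

>>> servo_tool(increments=[0, 0, 0, 0, 0, 0, 0, 0, 0, 0, 0, 0, 0, 0, 0, 0, 0, 0, 0, 0, 0, 0, 0, 0, 0, 0, 0, 0, 0, 0], jaw=-1, squeeze=28)

```text
clock: 38.12
tcp_pos: [438.9, 271.4, 28.3]
tool_rot: [0.0, 3.14, 0.001]
ft_force: [-0.8, 0.1, -0.8]
width: 64.0
```

>>> servo_tool(increments=[0, 0, 0, 0, 0, 0, 0, 0, 0, 0, 0, 0, 0, 0, 0, 0, 0, 0, 0, 0, 0, 0, 0, 0, 0, 0, 0, 0, 0, 0])

```text
clock: 38.53
tcp_pos: [438.3, 271.3, 27.3]
tool_rot: [-0.0, 3.141, 0.0]
ft_force: [-1.0, 0.3, 5.2]
width: 43.2
```

>>> servo_tool(increments=[0, 0, 0, 0, 0, 0, 0, 0, 0, 0, 0, 0])

```text
clock: 38.7
tcp_pos: [438.3, 271.3, 27.3]
tool_rot: [-0.0, 3.141, 0.0]
ft_force: [-0.9, 0.1, 7.1]
width: 42.9
```

>>> servo_tool(increments=[0, 0, -0.06, 0, 0, 0, 0, 0, -0.2, 0, 0, 0, 0, 0, -0.4, 0, 0, 0, 0, 0, -0.55, 0, 0, 0, 0, 0, -0.6, 0, 0, 0])

```text
clock: 39.12
tcp_pos: [439.2, 271.7, 120.0]
tool_rot: [-0.0, 3.138, 0.003]
ft_force: [0.4, -0.5, -4.5]
width: 43.2
```

>>> servo_tool(increments=[-0.15, -0.105, 0, 0, 0, 0, -0.32, -0.22, 0, 0, 0, 0, -0.48, -0.34, 0, 0, 0, 0, -0.65, -0.46, 0, 0, 0, 0, -0.733, -0.513, 0, 0, 0, 0])

```text
clock: 39.53
tcp_pos: [550.0, 192.0, 116.0]
tool_rot: [-0.002, -3.141, 0.001]
ft_force: [-0.7, -0.1, -4.2]
width: 43.2
```

>>> servo_tool(increments=[-0.15, -0.105, 0, 0, 0, 0, -0.32, -0.22, 0, 0, 0, 0, -0.48, -0.34, 0, 0, 0, 0, -0.65, -0.46, 0, 0, 0, 0, -0.733, -0.513, 0, 0, 0, 0])

```text
clock: 39.95
tcp_pos: [659.7, 115.1, 115.7]
tool_rot: [-0.002, -3.141, 0.001]
ft_force: [0.1, -0.6, -4.7]
width: 43.4
```

>>> servo_tool(increments=[0, 0, 0.15, 0, 0, 0, 0, 0, 0.3, 0, 0, 0, 0, 0, 0.43, 0, 0, 0, 0, 0, 0.52, 0, 0, 0, 0, 0, 0.56, 0, 0, 0])

```text
clock: 40.37
tcp_pos: [656.4, 117.4, 30.0]
tool_rot: [0.0, -3.137, 0.001]
ft_force: [-0.5, -0.2, -5.4]
width: 43.3
```

>>> servo_tool(increments=[0, 0, 0.01, 0, 0, 0, 0, 0, 0.02, 0, 0, 0, 0, 0, 0.03, 0, 0, 0, 0, 0, 0.04, 0, 0, 0, 0, 0, 0.045, 0, 0, 0])

```text
clock: 40.78
tcp_pos: [658.5, 117.5, 27.4]
tool_rot: [-0.0, 3.14, 0.0]
ft_force: [-5.1, -0.0, 7.2]
width: 43.2
```

>>> servo_tool(increments=[0, 0, 0, 0, 0, 0, 0, 0, 0, 0, 0, 0, 0, 0, 0, 0, 0, 0, 0, 0, 0, 0, 0, 0, 0, 0, 0, 0, 0, 0], jaw=1)

```text
clock: 41.2
tcp_pos: [658.3, 117.3, 26.5]
tool_rot: [0.0, 3.141, -0.0]
ft_force: [-1.0, -0.3, 1.7]
width: 71.6
```

>>> servo_tool(increments=[0, 0, 0, 0, 0, 0, 0, 0, 0, 0, 0, 0, 0, 0, 0, 0, 0, 0, 0, 0, 0, 0, 0, 0])

```text
clock: 41.53
tcp_pos: [658.1, 117.3, 26.3]
tool_rot: [0.0, -3.142, 0.0]
ft_force: [0.2, 0.6, 0.2]
width: 92.2
```

>>> servo_tool(increments=[0, 0, -0.1, 0, 0, 0, 0, 0, -0.3, 0, 0, 0, 0, 0, -0.55, 0, 0, 0, 0, 0, -0.78, 0, 0, 0, 0, 0, -0.867, 0, 0, 0])

```text
clock: 41.95
tcp_pos: [659.9, 117.5, 161.7]
tool_rot: [-0.0, 3.135, 0.001]
ft_force: [0.1, 0.1, 0.7]
width: 92.8
```

>>> servo_tool(increments=[0, 0, 0, 0, 0, 0, 0, 0, 0, 0, 0, 0])

```text
clock: 42.12
tcp_pos: [658.0, 117.3, 156.1]
tool_rot: [-0.0, 3.141, 0.0]
ft_force: [0.3, 0.3, -0.8]
width: 93.1
```

```bash
python3 - <<'E'
from h import *
T=tool(); print(T[:3].round(3)); im=optics.camera('wrist'); np.savez('v10.npz',T=T,im=im)
cv2.imwrite('pics/w10.png',im[:,:,::-1])
E
```

```text
[[ -1.     -0.      0.    658.018]
 [ -0.      1.      0.    117.306]
 [ -0.      0.     -1.    156.101]]
```

View pics/w10.png

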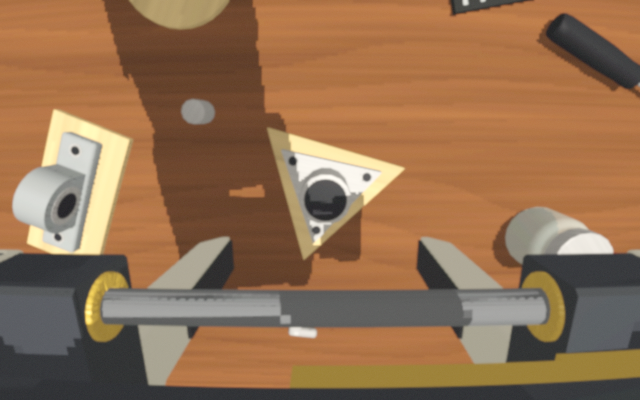

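>>> servo_tool(increments=[0.15, 0.1, 0, 0, 0, 0, 0.32, 0.22, 0, 0, 0, 0, 0.5, 0.34, 0, 0, 0, 0, 0.67, 0.46, 0, 0, 0, 0, 0.75, 0.52, 0, 0, 0, 0])

```text
clock: 42.58
tcp_pos: [542.1, 196.5, 154.3]
tool_rot: [0.002, -3.137, 0.001]
ft_force: [-0.4, 0.2, -0.3]
width: 92.5
```

>>> servo_tool(increments=[0.15, 0.1, 0, 0, 0, 0, 0.32, 0.22, 0, 0, 0, 0, 0.5, 0.34, 0, 0, 0, 0, 0.67, 0.46, 0, 0, 0, 0, 0.75, 0.52, 0, 0, 0, 0])

```text
clock: 43.0
tcp_pos: [430.3, 274.2, 155.0]
tool_rot: [0.002, -3.139, 0.002]
ft_force: [0.4, 0.2, 0.4]
width: 93.5
```

>>> servo_tool(increments=[0.2, 0.2, 0, 0, 0, 0, 0.4, 0.4, 0, 0, 0, 0, 0.5, 0.5, 0, 0, 0, 0, 0.5, 0.5, 0, 0, 0, 0, 0.5, 0.5, 0, 0, 0, 0])

```text
clock: 43.42
tcp_pos: [357.4, 348.6, 155.3]
tool_rot: [0.003, -3.14, 0.002]
ft_force: [0.1, 0.1, -0.1]
width: 93.1
```

```bash
python3 - <<'E'
from h import *
im=optics.camera('top'); cv2.imwrite('pics/t10.png',cv2.resize(im[80:320,160:500,::-1],None,fx=2.35,fy=2.35,interpolation=cv2.INTER_CUBIC))
print(telemetry.state()['qvel'].round(3))
E
```

```text
[-0.028 -0.003 -0.004  0.001  0.001  0.001]
```

View pics/t10.png

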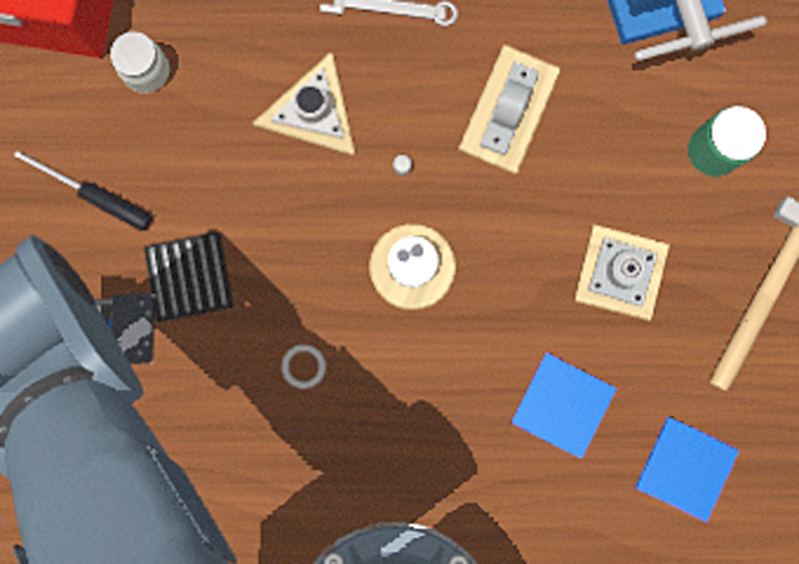

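The top view shows all four parts centred on their own boards: (312,102), (510,107), (413,262) and (624,270). The arm is clear of them.

>>> servo_tool(increments=[0, 0, -0.2, 0, 0, 0, 0, 0, -0.2, 0, 0, 0, 0, 0, -0.2, 0, 0, 0, 0, 0, -0.2, 0, 0, 0])

```text
clock: 43.8
tcp_pos: [358.6, 347.5, 185.6]
tool_rot: [-0.002, -3.141, 0.001]
ft_force: [0.3, -0.4, -0.6]
width: 92.9
```

```bash
python3 -c "
from plant import ctrl; print(ctrl.job_done())"
```

```text
the job is handed in; nothing more can be done
None
```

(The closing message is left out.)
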